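Feel for the blind bore of a chassis spacer and hold it bore-up

TASK

The square aluminium spacer has a deep blind bore in one end and only a shallow recess of the same width in the other. Feel which end is which on the pins of the feeler post, until a pin has gone deep (more than 25 mm) into the bore; then take the spacer off the post, turn it so that the bore faces straight up, and finish holding it still in the gripper, clear above the bench and everything on it (spacer at least 15 cm up). Leave the flux tin, pliers, wrench and heat sink where they lie.

Things in the scene. Friction and masses are not known exactly. Their poses are not given: they have to be found in the camera images.
- spacer: loose plain aluminium bar, 34 x 34 x 64 mm, about 0.16 kg, lying on a side, at any yaw. Origin: centre of the bar (17 mm above the bench at the start). x axis along its length, y and z square to its flat sides. In the middle of each end is a round mouth 18 mm wide: one is a blind bore 40 mm deep, the other a recess 6 mm deep; which end is which is not told, only felt.
- feeler_post: fixed rigid steel post on a 70 x 70 x 10 mm foot. Origin: centre of the foot's underside, z up. Column 24 x 24 mm, 112 mm high. Two rigid level pins, 8 mm thick, 45 mm long, stick out of the column along +y and -y, 100 mm above the bench, so each end of a part held along that line can be tried without turning it round.
- left_tip (a point): centre of the end of the pin that sticks out along the post's +y (left seen from the robot when the post is not turned), 57 mm from the post's axis, 100 mm above the bench
- right_tip (a point): centre of the end of the pin that sticks out along the post's -y, 57 mm from the post's axis, 100 mm above the bench
- flux_tin: bystander: round tin 47 mm wide, 20 mm high, loose on the bench; origin under its centre
- combination_pliers: bystander: pliers 66 x 151 x 14 mm, lying loose on the bench; origin under their centre
- wrench: bystander: small adjustable wrench 34 x 132 x 10 mm, lying loose on the bench; origin under its centre
- heat_sink: bystander: finned heat sink 45 x 50 x 28 mm, loose on the bench; origin under its centre
Things that resemble listed ones, but are neither listed nor needed, are in the scene too. What is shaped like the spacer but brown is not meant. What is shaped like the feeler_post but pink is not meant.

How it is judged:
By the outcome, as a careful person would: the job done as asked, in the order asked, and still so for the second after the job is handed in, while the arm keeps its last pose, push and grip.
It also fails if it takes over 48 s, if anything falls off the work surface, if the arm or the gripper's body presses on something with over 40 N, if the wrist force passes 120 N, or if a joint passes its speed limit or range.

ROBOT

A 7-joint arm with a two-finger parallel gripper is mounted at the origin on a cart in front of the work surface, level with it; the furniture and walls round the work are solid. World frame = base frame: x ahead of the robot, y to its left, z up, the work surface at z = 0. Lengths are in m, angles in rad, forces in N, time in s.
With the tool pointing down it reaches from about 0.4 to 0.875 m from the base axis. Payload 19.3 kg.
Tool frame: the origin (TCP) lies midway between the tips of the shut fingers; the grasp point (between the pads) lies 19 mm behind it; z points along the fingers, y is the line along which they close (so a half turn about z gives the same grasp; the last joint's range is limited). The gripper opens to 85 mm and grips with 20 to 120 N. Pads are 22 mm wide; open, the fingers measure 114 mm over their backs; the gripper's body (76 mm by 85 mm) begins 54 mm behind the grasp point. The pads swing forward as they close: fully open they stand 13 mm farther back than shut.
Start: joints at [1.119, 0.521, -0.036, 1.599, 0.021, 1.021, -0.113], TCP at [0.233, -0.58, 0.231] pointing down, gripper open.
Joint ranges: [-2.91, 2.91], [-0.3, 2.13], [-1.5, 1.42], [0.17, 2.43], [-1.26, 4.41], [0.16, 1.93], [-2.52, 2.52]. Speed limits (rad/s): [1.89, 1.89, 2.39, 2.39, 3.01, 3.01, 3.01].

INTERFACE

Orientations are given as [roll, pitch, yaw] about the fixed x, y, z axes, in that order (R = Rz(yaw) Ry(pitch) Rx(roll)).
In Python, from workcell import * gives the robot as it stands. The module is installed in compiled form; this text tells all that it offers.
- The arm moves only by the tool play_rows, never from a script. Its argument "deltas" is a list of rows, each a list of 7 numbers: the shift along the tool's x, y, z in units of 500 mm (1.0 is 500 mm), then the turn, a rotation vector about the tool's x, y, z in units of 120 degrees (1.0 is 120 degrees), then the closure, from 0 (fully open) to 1 (shut). A call has 1 to 10 rows; each row is the pose to reach, as a shift and turn from the pose commanded when the call began, along the tool's axes at that moment; what a row does not reach only later rows make up. A row lasts 1/10 s, in which the tool goes at most 50 mm and 8.59 degrees, less where a joint would pass 70% of its speed; a pose out of reach is approached as far as the arm can. A call with a number of a shift or a turn outside -1 to 1 is refused whole. A call with a gripper value outside its range is refused whole. The fingers move at their own pace and stop on an object; "newtons" is the grip in N (left out, the last holds). Time passes only in rows, so rows that repeat a pose let the fingers close. It gives the time, the measured TCP pose, the force, the opening and the grip force at its end, in the units of the state.
- observe(): the state, without advancing time (a new reading comes with each control period).
- grab_frame(name): name is "scene" or "side" or "wrist"; returns the picture (420x560x3 uint8, red, green, blue); there is no depth.
- get_calibration(name): a dict with "fovy" (degrees; the focal length in pixels is half the picture's height over the tangent of half this angle, whatever the lens; pixels are square), "cx", "cy" (the principal point, pixels), "xyz" and "rotation" of the camera in the world. Camera axes: x right, y down, z forward; pixel columns grow to the right and rows downward; lengths in m; the calibration is good to about 2 mm. A picture is of the moment at which its call begins: read the wrist's pose just before it. get_calibration takes no time and is no camera call; for the wrist camera it gives the pose at the moment of the call.
- job_done(): hands the job in; it is judged then, once.
The state is a dict: "clock": time; "qpos": joint angles; "qd": joint speeds; "joint_efforts": joint torques, N m; "position": TCP position; "tool_rot": TCP orientation; "force": force on the tool from outside, world axes, zero at the start; "moment": the same for the moment, N m; "grip_width": finger opening in m; "finger_force": force on a finger pad.
Only numpy, scipy, OpenCV 4.12 (cv2) and the standard library are available. Lean on these libraries where they do the work, as an engineer would, in place of code of your own. Each camera call takes 0.05 s, during which the arm holds its last target. There are 200 camera calls.

## Working session

There is one attempt and no reset: what is moved stays moved. The work goes in short steps, Python scripts to look and compute and a tool call to move; the robot and the scene stay as the last step left them, time stands still between calls to the robot, and variables do not carry over. Pictures are saved under pics/ and viewed, at most 10 in all, crops included, and the job is handed in when it is done.

Besides the shell and the picture viewer there is one more tool, called in YAML: its name, and indented under it one key for each argument. play_rows: Moves the arm, as the interface text tells. Its arguments: {"type":"object","properties":{"deltas":{"type":"array"},"newtons":{"type":"number"}},"required":["deltas"]}

```bash
mkdir -p pics; cat > h.py <<'E'
from workcell import *
import numpy as np, cv2
from scipy.spatial.transform import Rotation as R
def rot(r): 
    r=np.array(r,float)
    return r if r.shape==(3,3) else R.from_euler('xyz',r).as_matrix()
def ray(c,uv):
    f=210/np.tan(np.radians(c['fovy'])/2)
    d=rot(c['rotation'])@np.array([(uv[0]-c['cx'])/f,(uv[1]-c['cy'])/f,1]); return np.array(c['xyz']),d
def onz(c,uv,z):
    o,d=ray(c,uv); return o+d*(z-o[2])/d[2]
def proj(c,p):
    f=210/np.tan(np.radians(c['fovy'])/2)
    q=rot(c['rotation']).T@(np.array(p)-np.array(c['xyz'])); return np.array([c['cx']+f*q[0]/q[2],c['cy']+f*q[1]/q[2]])
E
python3 - <<'E'
from h import *
print(observe())
for n in ['scene','side','wrist']:
    print(n,get_calibration(n))
    cv2.imwrite(f'pics/{n}0.png',cv2.resize(grab_frame(n)[:,:,::-1],(800,600),interpolation=cv2.INTER_CUBIC))
E
```

```text
{'clock': 0.0, 'qpos': array([ 1.11884063,  0.52202432, -0.03630361,  1.59996843,  0.02120698,
        1.02112963, -0.11282287]), 'qd': array([-0.00052627,  0.00074497,  0.00086498,  0.00060921, -0.00160375,
        0.00033417, -0.00067982]), 'joint_efforts': array([ 1.00486392e-03, -9.27112913e+01,  1.98001117e+00, -3.69933879e+01,
        1.77643367e-02,  8.14588711e-03, -1.03775130e-05]), 'position': array([ 0.23267274, -0.57972169,  0.23073376]), 'tool_rot': array([-3.14045238e+00,  9.98170609e-05,  3.81705209e-01]), 'force': array([0.13550386, 0.59763939, 0.17695643]), 'moment': array([ 0.0148692 , -0.00019947,  0.01044797]), 'finger_force': 0.0, 'grip_width': 0.08529568215687111}
scene {'fovy': 57.48257395860484, 'cx': 286.437943872244, 'cy': 212.23574273655407, 'xyz': array([0.1648659 , 0.62329786, 0.42372717]), 'rotation': array([-2.00348446,  0.00683505, -2.65817835])}
side {'fovy': 52.0065036751855, 'cx': 280.7866212604352, 'cy': 210.1968442273628, 'xyz': array([ 0.58572546, -0.84259463,  0.63882739]), 'rotation': array([-2.17769869, -0.0232897 ,  0.09400626])}
wrist {'fovy': 59.874322320802854, 'cx': 276.50319272702643, 'cy': 218.5814518281522, 'xyz': array([ 0.29393052, -0.55415431,  0.37327794]), 'rotation': array([ 2.87630032e+00, -7.10547920e-07, -1.18920140e+00])}
```

View pics/scene0.png

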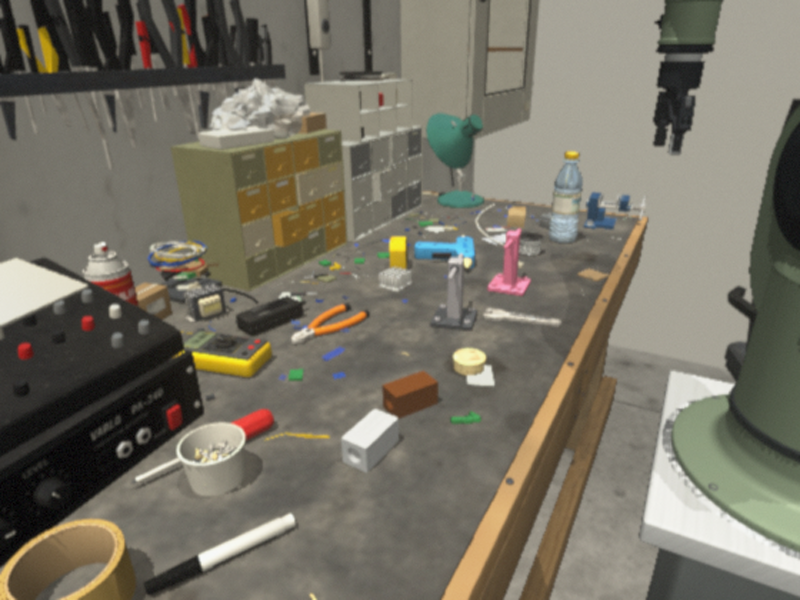

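View pics/side0.png

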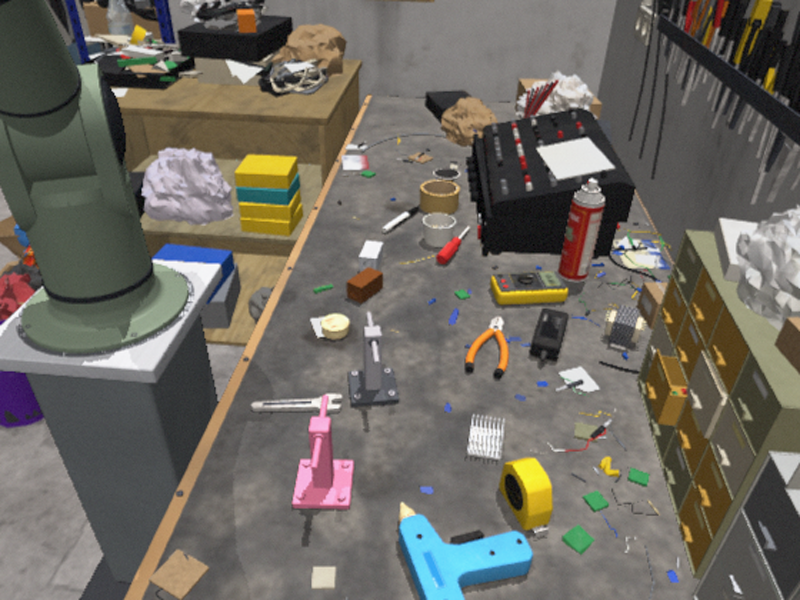

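The scene view shows the spacer (pale bar) at about (370,440) of 800x600 and the grey post at about (455,300). In the side view they are at (371,253) and (373,370). I'll crop closer on both.

```bash
python3 - <<'E'
import cv2,numpy as np
s=cv2.imread('pics/scene0.png');d=cv2.imread('pics/side0.png')
def c(i,x,y): return cv2.resize(i[y:y+75*1,x:x+100],(400,300),interpolation=cv2.INTER_CUBIC)
im=np.vstack([np.hstack([c(s,320,400),c(d,320,220)]),np.hstack([c(s,405,255),cv2.resize(d[305:410,305:445],(400,300),interpolation=cv2.INTER_CUBIC)])])
cv2.imwrite('pics/c1.png',im)
E
```

```text
(no output)
```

View pics/c1.png

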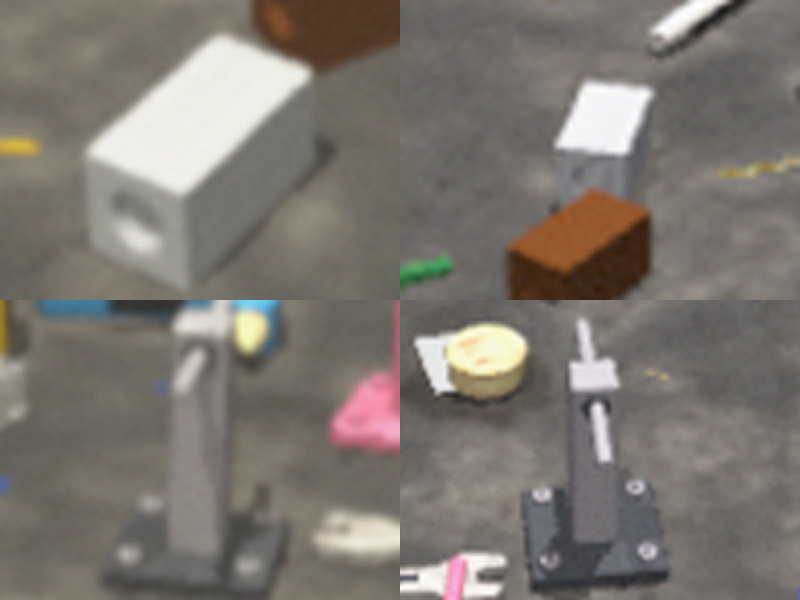

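The crops show the spacer's top-face corners clearly, and both pin tips of the grey post. Next I compute positions from both views.

```bash
python3 - <<'E'
from h import *
s=get_calibration('scene');d=get_calibration('side')
N=lambda p:(np.array(p,float)+.5)/(800/560)-.5
def T(p,off,tile,k): return N((np.array(p,float)-tile)/k+off)
A=np.array([onz(s,T(p,(320,400),(0,0),4),.034) for p in [(88,153),(222,35),(312,72),(185,192)]])
B=np.array([onz(d,T(p,(320,220),(400,0),4),.034) for p in [(590,83),(653,90),(630,155),(556,148)]])
np.set_printoptions(precision=4,suppress=True)
for Q in (A,B):
    print(Q[:,:2],'c',Q.mean(0)[:2],[np.linalg.norm(Q[i]-Q[(i+1)%4]) for i in range(4)])
k=400/140
L=onz(d,T((583,323),(305,305),(400,300),k),.1);Rr=onz(d,T((606,457),(305,305),(400,300),k),.1)
print('tips side',L,Rr,np.linalg.norm(L-Rr),(L+Rr)/2)
Ls=onz(s,T((182,388),(405,255),(0,300),4),.1);print('left scene',Ls)
Q=np.array([onz(d,T(p,(305,305),(400,300),k),.112) for p in [(572,362),(612,362),(620,388),(571,389)]]);print('top',Q,Q.mean(0))
Q=np.array([onz(d,T(p,(305,305),(400,300),k),.01) for p in [(542,494),(636,487),(648,550),(549,559)]]);print('screws',Q,Q.mean(0))
o=observe();print(get_calibration('wrist')['xyz'],o['position'])
E
```

```text
[[0.4603 0.2271]
 [0.4556 0.1627]
 [0.4228 0.1664]
 [0.4277 0.2287]] c [0.4416 0.1962] [np.float64(0.06449892685539517), np.float64(0.03300082827975982), np.float64(0.06255467867905747), np.float64(0.03265604594799991)]
[[0.4311 0.2262]
 [0.4631 0.2234]
 [0.4597 0.1595]
 [0.4238 0.1613]] c [0.4444 0.1926] [np.float64(0.032165586751536475), np.float64(0.06401134736124105), np.float64(0.03593969537718024), np.float64(0.06536170415433629)]
tips side [ 0.4807 -0.1073  0.1   ] [ 0.5061 -0.2125  0.1   ] 0.10821138805588124 [ 0.4934 -0.1599  0.1   ]
left scene [ 0.481  -0.1132  0.1   ]
top [[ 0.4821 -0.1569  0.112 ]
 [ 0.5017 -0.1545  0.112 ]
 [ 0.5081 -0.1746  0.112 ]
 [ 0.4847 -0.1784  0.112 ]] [ 0.4942 -0.1661  0.112 ]
screws [[ 0.4627 -0.1417  0.01  ]
 [ 0.512  -0.13    0.01  ]
 [ 0.5236 -0.1779  0.01  ]
 [ 0.474  -0.1905  0.01  ]] [ 0.4931 -0.16    0.01  ]
[ 0.2939 -0.5542  0.3734] [ 0.2327 -0.5798  0.2309]
```

play_rows:
  deltas:
    - [0.779,-0.506,-0.138,0,0,-0.53,0]
    - [0.779,-0.506,-0.138,0,0,-0.53,0]
    - [0.779,-0.506,-0.138,0,0,-0.53,0]
    - [0.779,-0.506,-0.138,0,0,-0.53,0]
    - [0.779,-0.506,-0.138,0,0,-0.53,0]
    - [0.779,-0.506,-0.138,0,0,-0.53,0]
    - [0.779,-0.506,-0.138,0,0,-0.53,0]
    - [0.779,-0.506,-0.138,0,0,-0.53,0]
    - [0.779,-0.506,-0.138,0,0,-0.53,0]
    - [0.779,-0.506,-0.138,0,0,-0.53,0]

```text
clock: 1.15
position: [0.5023, -0.1957, 0.301]
tool_rot: [3.14, -0.001, 1.497]
force: [-0.6, -1.3, -0.3]
grip_width: 0.0853
finger_force: 0.0
```

```bash
cat >> h.py <<'E'
np.set_printoptions(precision=4,suppress=True)
def go(p,rpy,o=None):
    o=o or observe(); Rm=rot(o['tool_rot'])
    d=Rm.T@(np.array(p)-o['position'])/.5; w=R.from_matrix(Rm.T@rot(rpy)).as_rotvec()/np.radians(120)
    print('delta',d.round(4),w.round(4),'rows',np.linalg.norm(d)*10, np.degrees(np.linalg.norm(w*np.radians(120)))/8.59)
def st():
    o=observe();print(o['clock'],'q',o['qpos'],'p',o['position'],'rpy°',np.degrees(o['tool_rot']),'F',o['force'],'w',o['grip_width'],o['finger_force'])
E
python3 - <<'E'
from h import *
st()
np.save('wc.npy',get_calibration('wrist'),allow_pickle=True)
cv2.imwrite('pics/w1.png',cv2.resize(grab_frame('wrist')[:,:,::-1],(800,600),interpolation=cv2.INTER_CUBIC))
print(get_calibration('wrist'))
go((.443,.194,.25),(np.pi,0,np.radians(85.5)))
E
```

```text
1.15 q [ 0.6009  0.3394 -0.4412  1.7238  0.1576  1.1125  0.0378] p [ 0.5023 -0.1957  0.301 ] rpy° [179.9211  -0.0747  85.7502] F [-0.5637 -1.3108 -0.3009] w 0.08534737778848073 0.0
{'fovy': 59.874322320802854, 'cx': 276.50319272702643, 'cy': 218.5814518281522, 'xyz': array([ 0.5073, -0.1277,  0.4437]), 'rotation': array([ 2.8771, -0.0024, -0.0731])}
delta [ 0.7662 -0.1766  0.1032] [ 0.0008 -0.0008  0.0027] rows 7.930693650902022 0.04118836526399501
```

View pics/w1.png

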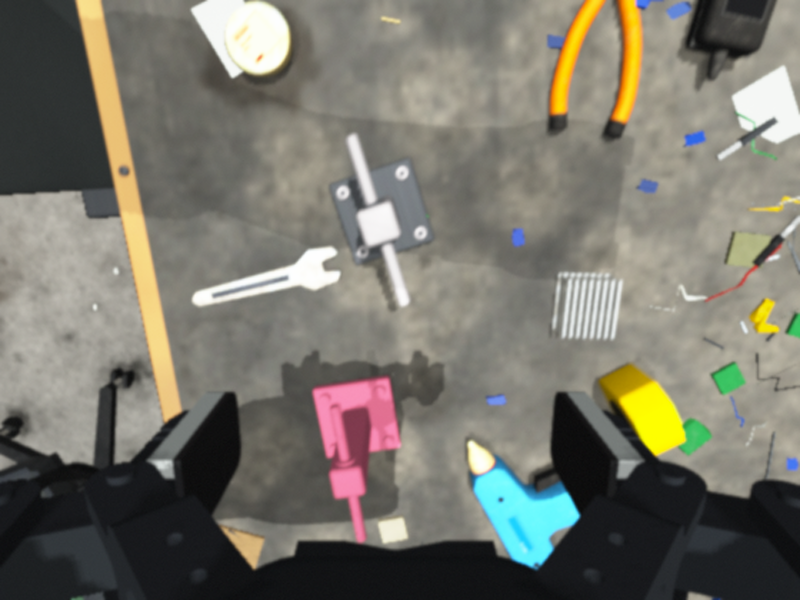

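The wrist view shows the grey post from above: pin tips at (352,137) and (404,303), column top at (379,222). The pink post stands at about (350,450).

```bash
python3 - <<'E'
from h import *
c=np.load('wc.npy',allow_pickle=True).item()
N=lambda p:(np.array(p,float)+.5)/(800/560)-.5
L=onz(c,N((352,137)),.1);Rr=onz(c,N((404,303)),.1);print(L,Rr,np.linalg.norm(L-Rr),(L+Rr)/2,np.degrees(np.arctan2(*(L-Rr)[[0,1]])))
print('top',onz(c,N((379,222)),.112))
print('screws',np.mean([onz(c,N(p),.01) for p in [(402,172),(342,192),(420,233),(363,253)]],0))
print('pink',onz(c,N((338,408)),.1),onz(c,N((361,540)),.1),'spacer',proj(c,(.443,.194,.03)))
E
```

```text
[ 0.4819 -0.1062  0.1   ] [ 0.5069 -0.2155  0.1   ] 0.11214599222282917 [ 0.4944 -0.1609  0.1   ] -12.868785063440598
top [ 0.4949 -0.1588  0.112 ]
screws [ 0.4941 -0.161   0.01  ]
pink [ 0.4541 -0.2896  0.1   ] [ 0.4604 -0.402   0.1   ] spacer [ 174.5761 -259.6223]
```

play_rows:
  deltas:
    - [0.766,-0.177,0.1,0,0,0,0]
    - [0.766,-0.177,0.1,0,0,0,0]
    - [0.766,-0.177,0.1,0,0,0,0]
    - [0.766,-0.177,0.1,0,0,0,0]
    - [0.766,-0.177,0.1,0,0,0,0]
    - [0.766,-0.177,0.1,0,0,0,0]
    - [0.766,-0.177,0.1,0,0,0,0]
    - [0.766,-0.177,0.1,0,0,0,0]
    - [0.766,-0.177,0.1,0,0,0,0]

```text
clock: 2.1
position: [0.4402, 0.1942, 0.2499]
tool_rot: [-3.14, -0.002, 1.499]
force: [0.8, -1.2, 0.9]
grip_width: 0.0851
finger_force: 0.0
```

```bash
python3 - <<'E'
from h import *
st()
np.save('wc2.npy',get_calibration('wrist'),allow_pickle=True)
cv2.imwrite('pics/w2.png',cv2.resize(grab_frame('wrist')[:,:,::-1],(800,600),interpolation=cv2.INTER_CUBIC))
E
```

```text
2.1 q [-0.0264  0.3222 -0.6325  1.9216  0.2263  0.9687 -0.8352] p [0.4402 0.1942 0.2499] rpy° [-179.9356   -0.1173   85.8936] F [ 0.7693 -1.246   0.8585] w 0.08511923774059678 0.0
```

View pics/w2.png

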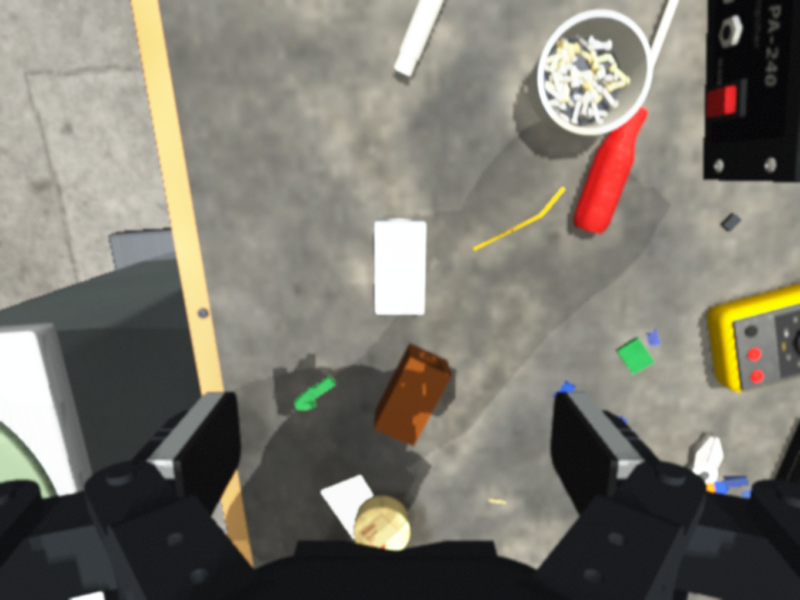

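The wrist view shows the spacer's top corners at (375,222), (427,222), (425,314) and (375,314). The brown bar is just beyond its -y end, at (412,395).

```bash
python3 - <<'E'
from h import *
c=np.load('wc2.npy',allow_pickle=True).item()
N=lambda p:(np.array(p,float)+.5)/(800/560)-.5
Q=np.array([onz(c,N(p),.034) for p in [(375,222),(427,222),(425,314),(375,314)]])
ctr=Q.mean(0);print(Q[:,:2],ctr,[np.linalg.norm(Q[i]-Q[(i+1)%4]) for i in range(4)])
a=Q[0]+Q[1]-Q[2]-Q[3];b=Q[1]+Q[2]-Q[0]-Q[3];y1=np.degrees(np.arctan2(a[1],a[0]));y2=np.degrees(np.arctan2(b[1],b[0]));print(y1,y2+90)
print('brown',[onz(c,N(p),.034)[:2] for p in [(410,345),(449,360),(414,444)]])
go((ctr[0],ctr[1],0.05),(np.pi,0,np.radians(85.5)))
E
```

```text
[[0.4284 0.2289]
 [0.4637 0.2264]
 [0.4587 0.1616]
 [0.4231 0.1642]] [0.4435 0.1953 0.034 ] [np.float64(0.035405825755790515), np.float64(0.064945019090866), np.float64(0.03567214822587025), np.float64(0.06495011340340642)]
85.41682300717773 85.88492625907206
brown [array([0.4465, 0.1391]), array([0.4742, 0.1255]), array([0.4444, 0.0592])]
delta [0.0086 0.0046 0.3998] [-0.0005 -0.0002  0.002 ] rows 3.998773792514206 0.029120761215871382
```

play_rows:
  deltas:
    - [0.002,0.006,0.4,0,0,0,0]
    - [0.002,0.006,0.4,0,0,0,0]
    - [0.002,0.006,0.4,0,0,0,0]
    - [0.002,0.006,0.4,0,0,0,0]
    - [0.002,0.006,0.46,0,0,0,0]
    - [0.002,0.006,0.494,0,0,0,0]
    - [0.002,0.006,0.494,0,0,0,0]
    - [0.002,0.006,0.494,0,0,0,0]
  newtons: 80

```text
clock: 2.95
position: [0.4455, 0.1887, 0.0037]
tool_rot: [3.142, 0.0, 1.491]
force: [-0.1, 0.7, 0.3]
grip_width: 0.0857
finger_force: 0.0
```

play_rows:
  deltas:
    - [0,0,0,0,0,0,1]
    - [0,0,0,0,0,0,1]
    - [0,0,0,0,0,0,1]
    - [0,0,0,0,0,0,1]
    - [0,0,0,0,0,0,1]
    - [0,0,0,0,0,0,1]
    - [0,0,0,0,0,0,1]
    - [0,0,0,0,0,0,1]
  newtons: 80

```text
clock: 3.75
position: [0.4454, 0.1894, 0.0041]
tool_rot: [3.141, 0.0, 1.492]
force: [-2.4, -2.3, 17.3]
grip_width: 0.0331
finger_force: 79.3
```

```bash
python3 -c "
from h import *
st()"
```

```text
3.75 q [-0.2418  0.7125 -0.3751  2.0905  0.5959  0.442  -1.1602] p [0.4454 0.1894 0.0041] rpy° [179.9461   0.0034  85.4678] F [-2.3818 -2.2736 17.2536] w 0.033114253539013615 79.25424177374225
```

play_rows:
  deltas:
    - [0,0,-0.1,0,0,0,1]
    - [0,0,-0.2,0,0,0,1]
    - [0,0,-0.3,0,0,0,1]
    - [0,0,-0.4,0,0,0,1]
    - [0,0,-0.5,0,0,0,1]
    - [0,0,-0.5,0,0,0,1]
    - [0,0,-0.5,0,0,0,1]

```text
clock: 4.45
position: [0.4454, 0.1892, 0.2542]
tool_rot: [3.139, -0.0, 1.491]
force: [0.3, -0.6, -1.8]
grip_width: 0.033
finger_force: 80.7
```

```bash
python3 - <<'E'
from h import *
st();st()
c=get_calibration('wrist')
cv2.imwrite('pics/w3.png',cv2.resize(grab_frame('wrist')[:,:,::-1],(800,600),interpolation=cv2.INTER_CUBIC))
o=observe();Rm=rot(o['tool_rot'])
for x in (.011,.032,.0375): print(x,[(proj(c,o['position']+Rm@np.array([x,y,z]))*1.4286).round() for y in (-.017,.017) for z in (-.030,)])
u=np.array([-.2284,.9736,0]);P=np.array([.494,-.1605,.087])-.105*u
go(P+[0,0,.17],(np.pi,0,np.radians(103.2)))
E
```

```text
4.45 q [ 0.0043  0.3246 -0.6572  1.9104  0.2379  0.9823 -0.8402] p [0.4454 0.1892 0.2542] rpy° [179.8748  -0.0139  85.439 ] F [ 0.2935 -0.6192 -1.781 ] w 0.0329790334118134 80.67295848534172
4.45 q [ 0.0043  0.3246 -0.6572  1.9104  0.2379  0.9823 -0.8402] p [0.4454 0.1892 0.2542] rpy° [179.8748  -0.0139  85.439 ] F [ 0.2935 -0.6192 -1.781 ] w 0.0329790334118134 80.67295848534172
0.011 [array([324., 415.]), array([466., 415.])]
0.032 [array([321., 331.]), array([469., 331.])]
0.0375 [array([320., 308.]), array([470., 308.])]
delta [-0.889   0.2172 -0.0074] [ 0.      0.0002 -0.1479] rows 9.152263641137834 2.065754124597705
```

View pics/w3.png

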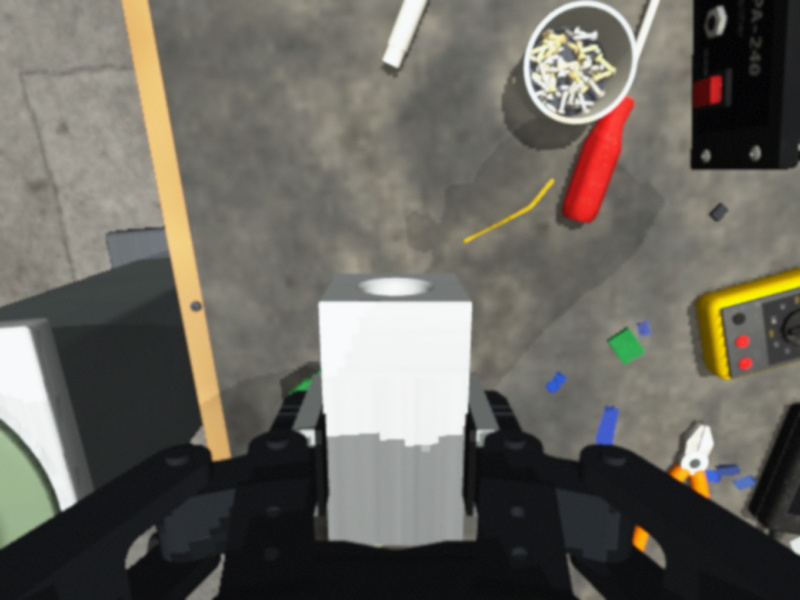

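The wrist view shows the spacer held square, its +x end edge at row 300. That puts the end about 39 mm from the TCP along tool x. Next I move above the pre-insertion point off the right pin.

play_rows:
  deltas:
    - [-0.892,0.217,-0.007,0,0,-0.148,1]
    - [-0.892,0.217,-0.007,0,0,-0.148,1]
    - [-0.892,0.217,-0.007,0,0,-0.148,1]
    - [-0.892,0.217,-0.007,0,0,-0.148,1]
    - [-0.892,0.217,-0.007,0,0,-0.148,1]
    - [-0.892,0.217,-0.007,0,0,-0.148,1]
    - [-0.892,0.217,-0.007,0,0,-0.148,1]
    - [-0.892,0.217,-0.007,0,0,-0.148,1]
    - [-0.892,0.217,-0.007,0,0,-0.148,1]
    - [-0.892,0.217,-0.007,0,0,-0.148,1]

```text
clock: 5.5
position: [0.5169, -0.2679, 0.2545]
tool_rot: [-3.139, -0.001, 1.798]
force: [-1.0, 0.9, -0.8]
grip_width: 0.0331
finger_force: 80.4
```

```bash
python3 - <<'E'
from h import *
st()
u=np.array([-.2284,.9736,0]);P=np.array([.494,-.1605,.087])-.1065*u
print(P);go(P,(np.pi,0,np.radians(103.2)))
E
```

```text
5.5 q [ 0.7479  0.4721 -0.5248  1.6679  0.2625  1.0755  0.3715] p [ 0.5169 -0.2679  0.2545] rpy° [-179.8298   -0.0619  103.0308] F [-1.0465  0.8829 -0.7581] w 0.03306278632852095 80.437807139715
[ 0.5183 -0.2642  0.087 ]
delta [0.0063 0.0054 0.3351] [-0.0014 -0.0005 -0.0014] rows 3.3517448379388615 0.028838689017161447
```

play_rows:
  deltas:
    - [0,0.003,0.1,0,0,0,1]
    - [0,0.003,0.2,0,0,0,1]
    - [0,0.003,0.28,0,0,0,1]
    - [0,0.003,0.335,0,0,0,1]
    - [0,0.003,0.335,0,0,0,1]
    - [0,0.003,0.335,0,0,0,1]

```text
clock: 6.1
position: [0.5193, -0.2629, 0.0889]
tool_rot: [-3.14, -0.001, 1.802]
force: [0.6, -0.0, -0.5]
grip_width: 0.0326
finger_force: 80.4
```

```bash
python3 - <<'E'
from h import *
st()
np.save('wc4.npy',get_calibration('wrist'),allow_pickle=True)
w=grab_frame('wrist')[:,:,::-1];s=grab_frame('side')[:,:,::-1];o=observe();print(o['position'])
d=get_calibration('side')
p=proj(d,(.512,-.23,.1)).astype(int);print(p)
x,y=p[0]-60,p[1]-65
x2,y2=170,60
im=np.hstack([cv2.resize(s[y:y+120,x:x+120],(400,400),interpolation=cv2.INTER_CUBIC),cv2.resize(w[y2:y2+220,x2:x2+220],(400,400),interpolation=cv2.INTER_CUBIC)]);print(x,y)
cv2.imwrite('pics/a4.png',im)
E
```

```text
6.1 q [ 0.6785  0.6737 -0.447   1.8081  0.4045  0.7532  0.2484] p [ 0.5193 -0.2629  0.0889] rpy° [-179.9272   -0.0769  103.2657] F [ 0.5964 -0.0337 -0.5412] w 0.0326362186699767 80.37215206554605
[ 0.5202 -0.2635  0.0905]
[265 258]
205 193
```

View pics/a4.png

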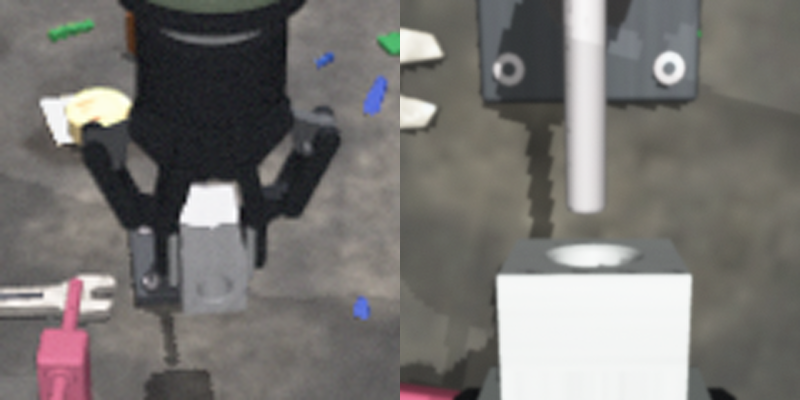

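The wrist crop shows the pin tip at (585,212), about 1.7 mm left of the bore centre line (594), with its end near the mouth. I'll shift slightly and advance slowly.

play_rows:
  deltas:
    - [0.0,-0.0035,0.004,0,0,0,1]
    - [0.0,-0.0035,0.004,0,0,0,1]
    - [0.01,-0.0035,0.004,0,0,0,1]
    - [0.02,-0.0035,0.004,0,0,0,1]
    - [0.026,-0.0035,0.004,0,0,0,1]
    - [0.032,-0.0035,0.004,0,0,0,1]
    - [0.036,-0.0035,0.004,0,0,0,1]
    - [0.036,-0.0035,0.004,0,0,0,1]

```text
clock: 7.0
position: [0.5143, -0.2489, 0.0877]
tool_rot: [3.14, 0.004, 1.8]
force: [5.8, -16.6, -6.2]
grip_width: 0.0328
finger_force: 80.0
```

play_rows:
  deltas:
    - [0.004,0,0,0,0,0,1]
    - [0.008,0,0,0,0,0,1]
    - [0.012,0,0,0,0,0,1]
    - [0.012,0,0,0,0,0,1]

```text
clock: 7.4
position: [0.5141, -0.2484, 0.0884]
tool_rot: [3.138, 0.011, 1.797]
force: [15.9, -45.2, -14.8]
grip_width: 0.0325
finger_force: 81.0
```

```bash
python3 -c "
from h import *
st()
u=np.array([-.2284,.9736]);o=observe();print((o['position'][:2]-[.494,-.1605])@u)"
```

```text
7.4 q [ 0.6529  0.6548 -0.4387  1.8483  0.4146  0.7205  0.2054] p [ 0.5141 -0.2484  0.0884] rpy° [179.7872   0.608  102.9351] F [ 15.9439 -45.1631 -14.8105] w 0.032460103023837575 80.99404335021973
-0.09014043956931664
```

The force rose to 45 N with about 6 mm of overlap, so this end is the recess. I'm backing off, lifting, and going to the left pin for the other end.

play_rows:
  deltas:
    - [-0.03,0,0,0,0,0,1]
    - [-0.06,0,0,0,0,0,1]
    - [-0.09,0,0,0,0,0,1]
    - [-0.09,0,-0.08,0,0,0,1]
    - [-0.09,0,-0.18,0,0,0,1]
    - [-0.09,0,-0.28,0,0,0,1]
    - [-0.09,0,-0.32,0,0,0,1]
    - [-0.09,0,-0.32,0,0,0,1]

```text
clock: 8.2
position: [0.5239, -0.2849, 0.2505]
tool_rot: [3.138, 0.003, 1.802]
force: [0.3, 0.4, -2.3]
grip_width: 0.0328
finger_force: 83.5
```

```bash
python3 - <<'E'
from h import *
st()
u=np.array([-.2284,.9736,0]);P=np.array([.494,-.1605,.087])+.094*u
print(P);go(P+[0,0,.16],(np.pi,0,np.radians(103.2)))
E
```

```text
8.2 q [ 0.7652  0.496  -0.5266  1.6417  0.2763  1.074   0.3902] p [ 0.5239 -0.2849  0.2505] rpy° [179.7924   0.1638 103.2249] F [ 0.3213  0.3727 -2.2903] w 0.03278892535463219 83.46059739589691
[ 0.4725 -0.069   0.087 ]
delta [ 0.444  -0.0012  0.0057] [0.0017 0.0014 0.0002] rows 4.439967330646771 0.030924082713918787
```

play_rows:
  deltas:
    - [0.444,0,0,0,0,0,1]
    - [0.444,0,0,0,0,0,1]
    - [0.444,0,0,0,0,0,1]
    - [0.444,0,0,0,0,0,1]
    - [0.444,0,0,0,0,0,1]
    - [0.444,0,0,0,0,0,1]
    - [0.444,0,0.1,0,0,0,1]
    - [0.444,0,0.2,0,0,0,1]
    - [0.444,0,0.32,0,0,0,1]
    - [0.444,0,0.32,0,0,0,1]

```text
clock: 9.2
position: [0.4689, -0.0684, 0.0826]
tool_rot: [-3.134, -0.003, 1.802]
force: [-0.1, 0.0, -0.2]
grip_width: 0.0327
finger_force: 83.3
```

play_rows:
  deltas:
    - [0,0,0,0,0,0,1]
    - [0,0,0,0,0,0,1]

```text
clock: 9.4
position: [0.4728, -0.0684, 0.0888]
tool_rot: [3.14, 0.001, 1.801]
force: [0.6, 0.0, -0.2]
grip_width: 0.0324
finger_force: 83.3
```

```bash
python3 - <<'E'
from h import *
st()
u=np.array([-.2284,.9736]);o=observe();print((o['position'][:2]-[.494,-.1605])@u)
w=grab_frame('wrist')[:,:,::-1];s=grab_frame('side')[:,:,::-1];c=grab_frame('scene')[:,:,::-1]
def cr(im,cal,p,h):
    q=proj(get_calibration(cal),p).astype(int);x,y=q[0]-h,q[1]-h;print(cal,x,y)
    return cv2.resize(im[y:y+2*h,x:x+2*h],(400,400),interpolation=cv2.INTER_CUBIC)
P=(.477,-.09,.1)
cv2.imwrite('pics/a5.png',np.hstack([cr(s,'side',P,55),cr(c,'scene',P,45)]))
cv2.imwrite('pics/w5.png',w)
E
```

```text
9.4 q [ 0.4     0.5559 -0.4976  2.0781  0.4546  0.6116 -0.1818] p [ 0.4728 -0.0684  0.0888] rpy° [179.9161   0.0298 103.2155] F [ 0.6148  0.0236 -0.2422] w 0.03239327244697622 83.29146444797516
0.09453402892097157
side 202 159
scene 267 152
```

View pics/a5.png

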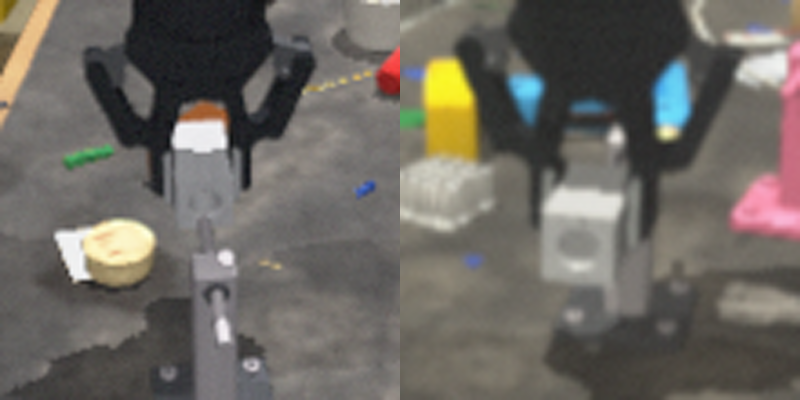

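The side view shows the left pin pointing at the mouth at about (205,205), and the height matches. I'm advancing along tool -x.

play_rows:
  deltas:
    - [-0.01,0,0,0,0,0,1]
    - [-0.02,0,0,0,0,0,1]
    - [-0.027,0,0,0,0,0,1]
    - [-0.034,0,0,0,0,0,1]
    - [-0.04,0,0,0,0,0,1]
    - [-0.045,0,0,0,0,0,1]
    - [-0.05,0,0,0,0,0,1]
    - [-0.05,0,0,0,0,0,1]

```text
clock: 10.35
position: [0.4776, -0.0927, 0.0873]
tool_rot: [-3.142, 0.0, 1.801]
force: [-1.0, 0.3, -1.1]
grip_width: 0.0328
finger_force: 83.3
```

No force at about 13 mm depth, so this end is the bore. I'll push on to about 32 mm.

play_rows:
  deltas:
    - [-0.01,0,0,0,0,0,1]
    - [-0.018,0,0,0,0,0,1]
    - [-0.026,0,0,0,0,0,1]
    - [-0.032,0,0,0,0,0,1]
    - [-0.038,0,0,0,0,0,1]
    - [-0.038,0,0,0,0,0,1]
    - [-0.038,0,0,0,0,0,1]

```text
clock: 11.05
position: [0.4819, -0.1109, 0.0873]
tool_rot: [3.142, -0.0, 1.802]
force: [-0.3, -0.2, -1.9]
grip_width: 0.0329
finger_force: 83.3
```

```bash
python3 - <<'E'
from h import *
st()
u=np.array([-.2284,.9736]);o=observe();print((o['position'][:2]-[.494,-.1605])@u)
def cr(cal,p,h):
    im=grab_frame(cal)[:,:,::-1];q=proj(get_calibration(cal),p).astype(int);x,y=q[0]-h,q[1]-h;print(cal,x,y)
    return cv2.resize(im[y:y+2*h,x:x+2*h],(400,400),interpolation=cv2.INTER_CUBIC)
w=grab_frame('wrist')[:,:,::-1]
cv2.imwrite('pics/a6.png',np.hstack([cr('side',(.477,-.12,.1),45),cv2.resize(w[150:390,160:400],(400,400))]))
E
```

```text
11.05 q [ 0.4812  0.5789 -0.4968  2.0359  0.4551  0.6346 -0.0893] p [ 0.4819 -0.1109  0.0873] rpy° [179.9998  -0.0084 103.2333] F [-0.2834 -0.1525 -1.9345] w 0.03290684024609564 83.29202771186829
0.051087041805404146
side 210 177
```

View pics/a6.png

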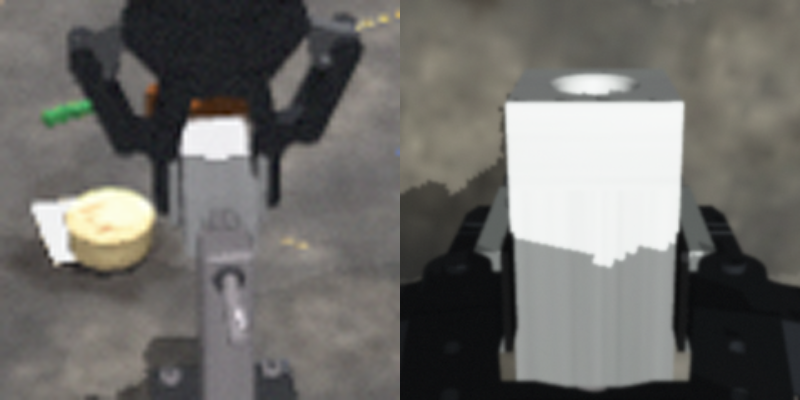

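The pin is about 31 mm deep and the grip hasn't slipped (end edge still at row 300). I'll go a little deeper for margin, then withdraw and lift.

play_rows:
  deltas:
    - [-0.004,0,0,0,0,0,1]
    - [-0.007,0,0,0,0,0,1]
    - [-0.007,0,0,0,0,0,1]
    - [-0.007,0,0,0,0,0,1]

```text
clock: 11.55
position: [0.4827, -0.1144, 0.0873]
tool_rot: [3.142, -0.0, 1.802]
force: [0.0, -0.3, -1.9]
grip_width: 0.0327
finger_force: 83.3
```

```bash
python3 -c "
from h import *
st()"
```

```text
11.55 q [ 0.4875  0.5807 -0.4967  2.0319  0.4551  0.6369 -0.0819] p [ 0.4827 -0.1144  0.0873] rpy° [179.9982  -0.     103.2295] F [ 0.0123 -0.2899 -1.9085] w 0.032734081849116706 83.29233348369598
```

play_rows:
  deltas:
    - [0.03,0,0,0,0,0,1]
    - [0.07,0,0,0,0,0,1]
    - [0.11,0,0,0,0,0,1]
    - [0.15,0,0,0,0,0,1]
    - [0.15,0,-0.05,0,0,0,1]
    - [0.15,0,-0.15,0,0,0,1]
    - [0.15,0,-0.25,0,0,0,1]
    - [0.15,0,-0.35,0,0,0,1]
    - [0.15,0,-0.45,0,0,0,1]
    - [0.15,0,-0.5,0,0,0,1]

```text
clock: 12.55
position: [0.4662, -0.041, 0.3413]
tool_rot: [3.138, 0.002, 1.802]
force: [1.2, 1.1, -2.0]
grip_width: 0.0328
finger_force: 83.4
```

```bash
cat > kin.py <<'E'
from h import *
from scipy.optimize import least_squares
import itertools
D=[([1.11884063,.52202432,-.03630361,1.59996843,.02120698,1.02112963,-.11282287],[.23267,-.57972,.23073],[-179.93,0,21.87]),
([.6009,.3394,-.4412,1.7238,.1576,1.1125,.0378],[.5023,-.1957,.301],[179.92,-.0747,85.75]),
([-.0264,.3222,-.6325,1.9216,.2263,.9687,-.8352],[.4402,.1942,.2499],[-179.94,-.117,85.89]),
([-.2418,.7125,-.3751,2.0905,.5959,.442,-1.1602],[.4454,.1894,.0041],[179.95,0,85.47]),
([.7479,.4721,-.5248,1.6679,.2625,1.0755,.3715],[.5169,-.2679,.2545],[-179.83,-.06,103.03]),
([.6785,.6737,-.447,1.8081,.4045,.7532,.2484],[.5193,-.2629,.0889],[-179.93,-.077,103.27]),
([.4812,.5789,-.4968,2.0359,.4551,.6346,-.0893],[.4819,-.1109,.0873],[180,0,103.23])]
def fk(q,sg,p):
    a=q*np.array(sg); psi,h,L1,L2,T,phi,e1,e2=p
    M=R.from_euler('z',psi); x=np.array([0,0,h])
    M=M*R.from_euler('ZY',[a[0],a[1]]); x=x+M.apply([e1,0,L1])
    M=M*R.from_euler('ZY',[a[2],a[3]]); x=x+M.apply([e2,0,L2])
    M=M*R.from_euler('ZY',[a[4],a[5]]); x=x+M.apply([0,0,T])
    return x,M*R.from_euler('Z',[a[6]+phi])
def fit():
    best=None
    for sg in itertools.product([1,-1],repeat=4):
        sg=[sg[0],1,sg[1],1,sg[2],1,sg[3]]
        def f(p):
            r=[]
            for q,x,o in D:
                X,M=fk(np.array(q),sg,p); r+=list((X-x)*5); r+=list((R.from_euler('xyz',np.radians(o)).inv()*M).as_rotvec().ravel())
            return r
        for psi in (0,2,4):
          for phi in (0,2,4):
            s=least_squares(f,[psi,.35,.4,.4,.3,phi,0,0])
            if best is None or s.cost<best[0]: best=(s.cost,sg,s.x)
    return best
E
python3 - <<'E'
from kin import *
st()
b=fit();print(b);np.save('fit.npy',np.array(b,dtype=object),allow_pickle=True)
E
```

```text
12.55 q [ 0.5331  0.1992 -0.6669  1.8218  0.1352  1.1616  0.0534] p [ 0.4662 -0.041   0.3413] rpy° [179.7665   0.1017 103.2436] F [ 1.2149  1.1077 -2.0435] w 0.03283262769812202 83.43155980110168
(np.float64(0.0028903423993069497), [-1, 1, -1, 1, -1, 1, -1], array([-0.0994, -0.3453,  0.5283,  0.4141, -0.333 ,  1.4714,  0.0074,
        0.0026]))
```

play_rows:
  deltas:
    - [-0.079,0.257,-0.32,0,0,-0.6,1]
    - [-0.079,0.257,-0.32,0,0,-0.6,1]
    - [-0.079,0.257,-0.32,0,0,-0.6,1]
    - [-0.079,0.257,-0.32,0,0,-0.6,1]
    - [-0.079,0.257,-0.32,0,0,-0.6,1]
    - [-0.079,0.257,-0.32,0,0,-0.6,1]
    - [-0.079,0.257,-0.32,0,0,-0.6,1]
    - [-0.079,0.257,-0.32,0,0,-0.6,1]
    - [-0.079,0.257,-0.32,0,0,-0.6,1]
    - [-0.079,0.257,-0.32,0,0,-0.6,1]

```text
clock: 13.55
position: [0.5996, -0.0504, 0.4971]
tool_rot: [3.141, -0.0, 3.059]
force: [-0.3, -0.5, -0.6]
grip_width: 0.0329
finger_force: 83.5
```

play_rows:
  deltas:
    - [0,0,0,0,-0.07,0,1]
    - [0,0,0,0,-0.14,0,1]
    - [0,0,0,0,-0.21,0,1]
    - [0,0,0,0,-0.28,0,1]
    - [0,0,0,0,-0.28,0,1]
    - [0,0,0,0,-0.28,0,1]

```text
clock: 14.15
position: [0.5989, -0.051, 0.4977]
tool_rot: [-3.14, 0.586, 3.056]
force: [0.5, -0.3, -0.7]
grip_width: 0.0326
finger_force: 83.5
```

```bash
python3 - <<'E'
from kin import *
st(); o=observe(); print(rot(o['tool_rot']))
D+=[([.5331,.1992,-.6669,1.8218,.1352,1.1616,.0534],[.4662,-.041,.3413],[179.77,.1,103.24])]
D+=[(list(o['qpos']),list(o['position']),list(np.degrees(o['tool_rot'])))]*3
b=fit();print(b);np.save('fit.npy',np.array(b,dtype=object),allow_pickle=True)
E
```

```text
14.15 q [ 0.8549  0.0556 -0.9411  1.7213  0.1831  0.8145  1.3264] p [ 0.5989 -0.051   0.4977] rpy° [-179.9349   33.551   175.1036] F [ 0.5258 -0.2815 -0.74  ] w 0.032590361135459926 83.48400950431824
[[-0.8304  0.086   0.5506]
 [ 0.0711  0.9963 -0.0483]
 [-0.5527 -0.0009 -0.8334]]
(np.float64(0.012639380671138841), [-1, 1, -1, 1, -1, 1, -1], array([-0.0967,  0.2926,  0.5506,  0.4168,  0.3223,  1.4785, -0.0031,
        0.0063]))
```

```bash
cat > ik.py <<'E'
from kin import *
b=np.load('fit.npy',allow_pickle=True);sg=b[1];p=b[2].astype(float)
lo=np.array([-2.91,-.3,-1.5,.17,-1.26,.16,-2.52])+.08;hi=np.array([2.91,2.13,1.42,2.43,4.41,1.93,2.52])-.08
q0=observe()['qpos']
def solve(P,th,q0=q0):
    tx=np.array([0,0,-1]);tz=np.array([np.cos(th),np.sin(th),0]);G=R.from_matrix(np.c_[tx,np.cross(tz,tx),tz])
    def f(q):
        X,M=fk(q,sg,p);return np.r_[(X-P)*10,(G.inv()*M).as_rotvec().ravel()*5,(q-q0)*.01]
    s=least_squares(f,np.clip(q0,lo,hi),bounds=(lo,hi));return np.linalg.norm(s.fun[:6]),s.x
E
python3 - <<'E'
from ik import *
for z in (.4,.5,.6,.7,.8):
  for r in (.55,.65,.75):
    for th in (-40,-5,30,85):
        az=np.radians(-5);e,q=solve(np.array([r*np.cos(az),r*np.sin(az),z]),np.radians(th))
        if e<.06: print(z,r,th,round(e,3),q,round(np.abs(q-q0).max(),2))
E
```

```text
0.4 0.65 -40 0.0 [ 0.1954  0.6696 -0.9065  2.2144  2.155   1.8088 -1.0182] 2.34
0.4 0.75 -40 0.0 [ 0.2032  0.7463 -0.8472  1.9908  2.2647  1.6824 -0.8879] 2.21
0.4 0.75 -5 0.0 [ 0.8538  1.0459 -1.42    2.2177  2.9219  1.2666 -0.5316] 2.74
0.5 0.55 -40 0.0 [ 0.3069  0.3086 -1.0719  2.3182  1.9147  1.6354 -0.9491] 2.28
0.5 0.65 -40 0.0 [ 0.2912  0.4536 -0.9818  2.1305  2.0619  1.6044 -0.8454] 2.17
0.5 0.65 -5 0.0 [ 1.076   0.4753 -1.42    2.3462  2.8111  1.0245 -0.9964] 2.63
0.5 0.75 -40 0.0 [ 0.2507  0.5744 -0.8924  1.9165  2.1621  1.5299 -0.743 ] 2.07
0.5 0.75 -5 0.0 [ 0.9299  0.7313 -1.42    2.1333  2.766   1.0233 -0.6919] 2.58
0.6 0.55 -40 0.0 [ 0.595   0.0153 -1.1828  2.1729  1.8071  1.268  -0.7336] 2.06
0.6 0.55 -5 0.016 [-0.2629 -0.22    0.1973  2.35    3.0281  0.5674 -1.5244] 2.85
0.6 0.65 -40 0.0 [ 0.3958  0.2663 -1.0285  2.0018  1.9502  1.3935 -0.6566] 1.98
0.6 0.65 -5 0.001 [ 0.6927 -0.0201 -0.6846  2.1938  3.1723  0.608  -1.701 ] 3.03
0.6 0.75 -40 0.0 [ 0.2868  0.4281 -0.9071  1.7988  2.047   1.3772 -0.5741] 1.9
0.6 0.75 -5 0.0 [ 1.0418  0.4611 -1.42    2.0044  2.6582  0.7279 -0.8087] 2.48
0.7 0.55 -40 0.0 [ 0.6737 -0.22   -1.0299  1.9914  1.61    0.9237 -0.4723] 1.8
0.7 0.65 -40 0.0 [ 0.4912  0.1265 -1.0495  1.835   1.8126  1.2141 -0.4404] 1.77
0.7 0.65 -5 0.001 [-1.1387 -0.22    0.9134  2.0116  2.5482  0.409  -0.9308] 2.37
0.7 0.75 -40 0.0 [ 0.2969  0.321  -0.8902  1.6406  1.9188  1.2507 -0.3744] 1.74
0.7 0.75 -5 0.001 [ 1.1726  0.2481 -1.42    1.8373  2.5654  0.4244 -0.8767] 2.38
0.8 0.55 -40 0.0 [ 0.4668 -0.22   -0.8137  1.7792  1.4527  0.9284 -0.1613] 1.49
0.8 0.65 -40 0.0 [ 0.5612  0.0538 -1.0676  1.6321  1.6611  1.1132 -0.1894] 1.52
0.8 0.75 -40 0.0 [ 0.2671  0.2629 -0.848   1.4408  1.7861  1.1744 -0.1414] 1.6
```

```bash
cat >> ik.py <<'E'
def solveR(P,G,q0):
    def f(q):
        X,M=fk(q,sg,p);return np.r_[(X-P)*10,(G.inv()*M).as_rotvec().ravel()*5,(q-q0)*.02]
    s=least_squares(f,np.clip(q0,lo,hi),bounds=(lo,hi));return np.linalg.norm(s.fun[:6]),s.x
E
python3 - <<'E'
from ik import *
o=observe();G0=R.from_matrix(rot(o['tool_rot']));P0=o['position']
from scipy.spatial.transform import Slerp
for th in (-45,-60,-75,-90,-105):
  for P in ([.6,-.05,.45],[.6,.05,.5],[.65,0.1,.5],[.65,0,.4]):
    P=np.array(P);q=q0;E=[];J=0
    seq=[]
    Gd=R.from_euler('xyz',[np.pi,0,np.radians(th+180)])
    Gf=Gd*R.from_euler('y',-90,degrees=True)
    for A,B,a,c in ((G0,Gd,P0,P),(Gd,Gf,P,P)):
        S=Slerp([0,1],R.concatenate([A,B]))
        for t in np.linspace(0.1,1,10):
            e,qn=solveR(a+(c-a)*t,S(t),q);J=max(J,np.abs(qn-q).max());q=qn;E.append(e)
    m=np.minimum(q-lo,hi-q).min()
    print(th,P,'maxerr',round(max(E),3),'step',round(J,2),'margin',round(m,2),q)
E
```

```text
-45 [ 0.6  -0.05  0.45] maxerr 0.0 step 0.24 margin 0.14 [-0.0692  0.4296 -0.6063  2.2128  1.9105  1.6311 -1.0537]
-45 [0.6  0.05 0.5 ] maxerr 0.0 step 0.18 margin 0.13 [-0.25    0.4113 -0.6342  2.0466  1.7649  1.7167 -0.8871]
-45 [0.65 0.1  0.5 ] maxerr 0.0 step 0.17 margin 0.16 [-0.4012  0.4876 -0.4908  1.8796  1.7623  1.6917 -0.8224]
-45 [0.65 0.   0.4 ] maxerr 0.0 step 0.21 margin 0.22 [-0.2977  0.5719 -0.3976  2.0887  1.8878  1.6277 -1.1106]
-60 [ 0.6  -0.05  0.45] maxerr 0.0 step 0.17 margin 0.08 [-0.218   0.5126 -0.4864  2.0187  1.6909  1.7711 -0.9932]
-60 [0.6  0.05 0.5 ] maxerr 0.0 step 0.18 margin 0.0 [-0.4296  0.4984 -0.4329  1.8446  1.5881  1.85   -0.8423]
-60 [0.65 0.1  0.5 ] maxerr 0.0 step 0.2 margin 0.0 [-0.5173  0.5888 -0.3611  1.6622  1.6041  1.85   -0.7574]
-60 [0.65 0.   0.4 ] maxerr 0.0 step 0.18 margin 0.12 [-0.4026  0.6483 -0.3057  1.8798  1.6568  1.7348 -1.0225]
-75 [ 0.6  -0.05  0.45] maxerr 0.0 step 0.19 margin 0.0 [-0.3727  0.5889 -0.2776  1.8081  1.4929  1.85   -0.9305]
-75 [0.6  0.05 0.5 ] maxerr 0.0 step 0.21 margin 0.0 [-0.7043  0.582  -0.0042  1.6297  
[... 447 characters left out ...]
1.099   1.85   -0.6154]
-90 [0.65 0.1  0.5 ] maxerr 0.0 step 0.27 margin 0.0 [-0.9367  0.8649  0.5489  1.1787  1.0246  1.85   -0.4673]
-90 [0.65 0.   0.4 ] maxerr 0.0 step 0.25 margin 0.0 [-0.6388  0.8354  0.1441  1.4169  1.2043  1.85   -0.7965]
-105 [ 0.6  -0.05  0.45] maxerr 0.0 step 0.26 margin 0.0 [-0.7336  0.8351  0.5     1.3685  0.9797  1.85   -0.6423]
-105 [0.6  0.05 0.5 ] maxerr 0.001 step 0.5 margin 0.02 [-1.0115  0.9845  0.9718  1.1878  0.7224  1.8342 -0.3317]
-105 [0.65 0.1  0.5 ] maxerr 0.254 step 0.77 margin 0.0 [-1.0092  1.2163  1.34    0.9258  0.43    1.85   -0.0534]
-105 [0.65 0.   0.4 ] maxerr 0.0 step 0.28 margin 0.0 [-0.7854  1.0165  0.6236  1.1731  0.8496  1.85   -0.5589]
```

```bash
python3 - <<'E'
from h import *
go((.6,-.05,.47),(np.pi,0,np.radians(135)))
E
```

```text
delta [0.0289 0.0022 0.0474] [0.0973 0.2681 0.3243] rows 0.5558018412378687 6.033194699884117
```

play_rows:
  deltas:
    - [0.029,0.002,0.047,0.097,0.268,0.324,1]
    - [0.029,0.002,0.047,0.097,0.268,0.324,1]
    - [0.029,0.002,0.047,0.097,0.268,0.324,1]
    - [0.029,0.002,0.047,0.097,0.268,0.324,1]
    - [0.029,0.002,0.047,0.097,0.268,0.324,1]
    - [0.029,0.002,0.047,0.097,0.268,0.324,1]
    - [0.029,0.002,0.047,0.097,0.268,0.324,1]
    - [0.029,0.002,0.047,0.097,0.268,0.324,1]

```text
clock: 14.95
position: [0.6017, -0.0491, 0.4687]
tool_rot: [3.14, -0.001, 2.362]
force: [-1.1, 0.5, -1.6]
grip_width: 0.0327
finger_force: 83.5
```

play_rows:
  deltas:
    - [0,0,0,0,-0.05,0,1]
    - [0,0,0,0,-0.1,0,1]
    - [0,0,0,0,-0.15,0,1]
    - [0,0,0,0,-0.2,0,1]
    - [0,0,0,0,-0.25,0,1]
    - [0,0,0,0,-0.3,0,1]
    - [0,0,0,0,-0.35,0,1]
    - [0,0,0,0,-0.4,0,1]
    - [0,0,0,0,-0.4,0,1]
    - [0,0,0,0,-0.4,0,1]

```text
clock: 15.95
position: [0.6004, -0.0489, 0.4703]
tool_rot: [3.14, 0.837, 2.361]
force: [0.8, 0.1, -1.2]
grip_width: 0.0332
finger_force: 83.5
```

```bash
python3 - <<'E'
from h import *
st(); print(rot(observe()['tool_rot']))
th=np.radians(-45);tx=np.array([0,0,-1]);tz=np.array([np.cos(th),np.sin(th),0])
go((.6,-.05,.47),np.c_[tx,np.cross(tz,tx),tz])
E
```

```text
15.95 q [ 0.2848  0.1501 -0.7778  1.8315  1.0237  1.1365 -0.1146] p [ 0.6004 -0.0489  0.4703] rpy° [179.9097  47.9544 135.2593] F [ 0.7793  0.0805 -1.1755] w 0.03316416186377797 83.53183150291443
[[-0.4757  0.7031  0.5286]
 [ 0.4714  0.7111 -0.5216]
 [-0.7426  0.0011 -0.6697]]
delta [-0.0002 -0.0021  0.001 ] [ 0.0028 -0.3504  0.0005] rows 0.02326055303461512 4.894871828101878
```

Tracking well, with q5 rotating as planned. I'll finish the pitch.

play_rows:
  deltas:
    - [0,0,0,0,-0.06,0,1]
    - [0,0,0,0,-0.12,0,1]
    - [0,0,0,0,-0.18,0,1]
    - [0,0,0,0,-0.24,0,1]
    - [0,0,0,0,-0.3,0,1]
    - [0,0,0,0,-0.35,0,1]
    - [0,0,0,0,-0.35,0,1]
    - [0,0,0,0,-0.35,0,1]
    - [0,0,0,0,-0.35,0,1]

```text
clock: 16.85
position: [0.6008, -0.0501, 0.4707]
tool_rot: [2.178, 1.567, 1.394]
force: [0.0, -0.6, -0.9]
grip_width: 0.0325
finger_force: 83.7
```

```bash
python3 - <<'E'
from h import *
st(); print(rot(observe()['tool_rot']))
th=np.radians(-45);tx=np.array([0,0,-1]);tz=np.array([np.cos(th),np.sin(th),0])
go((.6,-.05,.47),np.c_[tx,np.cross(tz,tx),tz])
def cr(cal,p,h):
    im=grab_frame(cal)[:,:,::-1];q=proj(get_calibration(cal),p).astype(int);x,y=max(q[0]-h,0),max(q[1]-h,0);print(cal,x,y)
    return cv2.resize(im[y:y+2*h,x:x+2*h],(400,400),interpolation=cv2.INTER_CUBIC)
P=(.6,-.05,.47)
cv2.imwrite('pics/a7.png',np.hstack([cr('side',P,90),cr('scene',P,90)]))
E
```

```text
16.85 q [-0.0276  0.4003 -0.7029  2.1934  1.8004  1.7142 -0.9089] p [ 0.6008 -0.0501  0.4707] rpy° [124.8053  89.7924  79.8764] F [ 0.0358 -0.568  -0.9241] w 0.03245651453467954 83.65056816253522
[[ 0.0006  0.7062  0.708 ]
 [ 0.0036  0.708  -0.7062]
 [-1.      0.003  -0.0021]]
delta [ 0.0014 -0.0009 -0.0013] [ 0.0006 -0.001  -0.0014] rows 0.021011022042315797 0.02554861143066904
side 239 0
scene 157 0
```

View pics/a7.png

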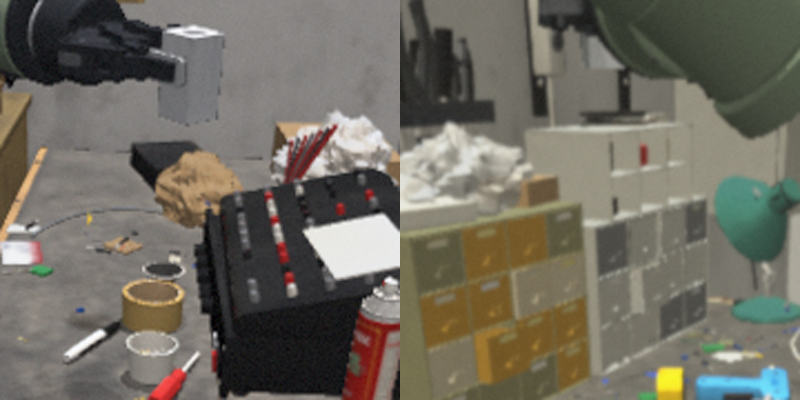

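The side view shows the spacer upright in the gripper with its mouth on top at about (195,32). Tool x points straight down, so the bore end (tool -x) is up. I'll let it settle and hand in.

play_rows:
  deltas:
    - [0,0,0,0,0,0,1]
    - [0,0,0,0,0,0,1]
    - [0,0,0,0,0,0,1]
    - [0,0,0,0,0,0,1]
    - [0,0,0,0,0,0,1]

```text
clock: 17.45
position: [0.6007, -0.0495, 0.4697]
tool_rot: [1.524, 1.569, 0.742]
force: [0.4, -0.7, -1.5]
grip_width: 0.0329
finger_force: 83.6
```

```bash
python3 -c "
from h import *
st();print(observe()['qd']);print(job_done())"
```

```text
17.45 q [-0.0298  0.403  -0.702   2.1961  1.8031  1.7172 -0.912 ] p [ 0.6007 -0.0495  0.4697] rpy° [87.3336 89.9017 42.5407] F [ 0.3657 -0.7205 -1.4824] w 0.03289199226861965 83.64978637622974
[-0.0011  0.0024 -0.001   0.0006  0.0001  0.0006 -0.0006]
the job is handed in; nothing more can be done
None
```

I handed the job in at 17.45 s: the right pin stopped in the recess at about 6 mm, the left pin went about 34 mm into the bore at the other end, and the spacer is now held still about 0.47 m up with its bore facing straight up.

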